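Snap the hairpin clip onto the shaker's carrier pin

ROBOT

A 6-joint arm with a two-finger parallel gripper is mounted at the origin on a cart in front of the work surface, level with it; the furniture and walls round the work are solid. World frame = base frame: x ahead of the robot, y to its left, z up, the work surface at z = 0. Lengths are in m, angles in rad, forces in N, time in s.
With the tool pointing down it reaches from about 0.25 to 0.725 m from the base axis. Payload 4 kg.
Tool frame: the origin (TCP) lies midway between the tips of the shut fingers; the grasp point (between the pads) lies bot.pinch_z behind it (bot.pinch_z is the distance from the TCP to the grasp point, in m); z points along the fingers, y is the direction in which the jaws open and shut (so a half turn about z gives the same grasp; the last joint's range is limited). The gripper opens to 85 mm and grips with 20 to 120 N. Pads are 22 mm wide; open, the fingers measure 114 mm over their backs; the gripper's body (76 mm by 85 mm) begins 54 mm behind the grasp point. The pads swing forward as they close: fully open they stand 13 mm farther back than shut.
Start: joints at [-1.272, 0.241, 0.005, 1.335, 0, 1.571], TCP at [0.147, -0.478, 0.231] pointing down, gripper open.
Joint ranges: [-2.72, 2.72], [-1.05, 1.87], [-1.09, 1.28], [-1.99, 2.15], [-1.42, 1.44], [-3.14, 3.14]. Speed limits (rad/s): [2.79, 2.79, 3.14, 3.14, 3.14, 3.14].

INTERFACE

Orientations are given as a unit quaternion [x, y, z, w].
In Python, from workcell import bot gives the robot as it stands. The module is installed in compiled form; this text tells all that it offers.
- The arm moves only by the tool move_arm, never from a script. Its argument "series" is a list that holds one entry, the list of rows, each a list of 7 numbers: the shift along the world's x, y, z in cm, then the turn, a rotation vector about the world's x, y, z in degrees, then the opening, from 0 (shut) to 1 (fully open). A call has exactly 5 rows; each row shifts and turns the pose as measured when the row begins; what a row does not reach is not made up. A row lasts 1/10 s, in which the tool goes at most 50 mm and 8.59 degrees, less where a joint would pass 70% of its speed; a pose out of reach is approached as far as the arm can. A call with a gripper value outside its range is refused whole. The fingers move at their own pace and stop on an object; the grip force is fixed at half the most. Time passes only in rows, so rows that do not move let the fingers close, or fill a call up. It gives the time, the measured TCP pose, the force and the opening at its end, in the units of the state.
- bot.get_obs(): the state, without advancing time (a new reading comes with each control period).
- bot.camera(name): name is "side" or "top"; returns (picture, depth): 420x560x3 uint8, red, green, blue; 420x560 float32, m along the optical axis (not along the pixel's ray), 0 where there is no reading.
- bot.camera_info(name): a dict with "vfov" (degrees; the focal length in pixels is half the picture's height over the tangent of half this angle, whatever the lens; pixels are square), "cx", "cy" (the principal point, pixels), "k1" (the pictures are not rectified: a ray, as slopes to the right and down, at radius r is drawn at 1 + k1 r^2 times it, then the intrinsics apply), "cam_to_world" (4x4, takes a point from camera to world coordinates). Camera axes: x right, y down, z forward; pixel columns grow to the right and rows downward; lengths in m; the calibration is good to about 2 mm. A picture is of the moment at which its call begins. camera_info takes no time and is no camera call.
- bot.job_done(): hands the job in, once; it reports no verdict.
Trained networks look in the newest picture that a camera, given by its name, has taken for a name from the list of things; names that differ only in an ending like _2 or _b are one class to them, and where a whole thing is asked for, a point or a joint stands for the part that bears it (a point fixed in the world has none). Each returns a list of dicts, best first, with "confidence" (0 to 1); they miss things now and then, are a little off and sometimes report something else, mostly with a low value. They report only what shows in the picture. A call takes as long as a camera call.
- bot.find_in(camera, target): "at" ([x, y, z] in m, in world coordinates, good to about 4 mm: the middle of the surface that is visible of it).
The state is a dict: "clock": time; "joint_pos": joint angles; "joint_vel": joint speeds; "tau": joint torques, N m; "eef_pos": TCP position; "tool_rot": TCP orientation; "ft_force": force on the tool from outside, world axes, zero at the start; "ft_torque": the same for the moment, N m; "grip_width": finger opening in m.
Only numpy, scipy, OpenCV 4.12 (cv2) and the standard library are available. Lean on these libraries where they do the work, as an engineer would, in place of code of your own. Each camera call takes 0.05 s, during which the arm holds its last target.

TASK

Lock the bottle carrier down on the shaker: push the loose hairpin spring clip, lying flat on the carrier plate, sideways over the shank of the upright pin, under its head, until it snaps fully home and the shank sits in the clip's seat. The plate floats on springs and gives as you push, so feel for the snap and stop there at once: never drive the plate to its stops, nor shove it along once the clip is home. Leave the things on the bench where they are.

Things in the scene. Friction and masses are not known exactly. Their poses are not given: they have to be found in the camera images.
- shaker: low white laboratory shaker with a fixed base, 210 x 200 mm. Origin under the base's centre, on the bench; x points from its front (two small knobs) to its back (row of bottles), z up.
- plate_mid (a point): centre of the top of the shaker's flat carrier plate, 240 x 240 mm, 63 mm above the bench; axes as the shaker's. It floats on springs: it gives in any level direction, about 1 mm per 0.8 N, springs back by itself and meets hard stops after 20 mm. Three bottles, 70 mm high, stand on it in a white tray 50 to 100 mm behind this point; otherwise it is bare but for pin and clip.
- pin_neck (a point): steel retaining pin upright on the plate, moving with it: round shank 12 mm in diameter under a head 24 mm in diameter, whose underside is 16 mm and top 21 mm above the plate. This point is on the shank's axis, 7 mm above the plate; x as the shaker's x.
- clip_grip (a point): centre of the rigid grey thumb grip (12 mm along the clip, 22 across, 14 high) at the closed end of a loose steel hairpin spring clip that lies flat on the plate in front of the pin. x points along the clip towards its open mouth, y across, z up; 7 mm above the clip's underside. A rigid coil, 17 mm wide and 12 mm high, lies just before the grip.
- clip_seat (a point): place between the clip's legs (wire 4.8 mm thick) where the pin's shank belongs, 30.5 mm ahead of the grip's centre, 7 mm above the clip's underside like the legs; axes as clip_grip. The coil, 8 mm behind this point, stops the shank there. The legs spring apart over the shank: the push rises to about 7 to 13 N, the plate giving 8 to 15 mm meanwhile, then falls suddenly as the clip snaps home.
- clip_mouth (a point): middle of the clip's open mouth, 20.5 mm ahead of clip_seat, level with the leg tips; same axes. The flared mouth is 23 mm wide inside; the legs pinch to a gap of about 7.6 mm 12 mm behind this point.
- tape_mid (a point): centre of a roll of label tape, 68 mm in diameter, 18 mm high, lying on the bench; a bystander
- flask_mid (a point): centre of a small glass flask, 64 mm in diameter, 104 mm high, standing on the bench; a bystander
- jar_mid (a point): centre of a small brown bottle, 36 mm in diameter, 66 mm high, standing on the bench; a bystander

How it is judged:
At the end, for the whole second after the job is handed in: The clip lies flat under the pin's head with the shank in its seat (seat within 4.5 mm of the shank's axis level, 3 mm below to 4 mm above it in height, tilted less than 0.15 rad), at rest (under 0.02 m/s), and the plate is back within 3 mm of its rest position (horizontal distance between clip_seat and pin_neck below 0.0045 m and z of clip_seat in the frame of pin_neck between -0.003 and 0.004 m and angle between clip_seat's own z axis and vertical below 0.15 rad and distance of pin_neck from where it was at the start of the episode below 0.003 m and linear speed of clip below 0.02 m/s); the robot touches nothing.
It fails at once if the carrier plate is driven to within 1 mm of its spring stops (pin moved more than 19 mm) (distance of pin_neck from where it was at the start of the episode above 0.019 m).
It fails at once if pushing goes on after the snap: the shank is against the clip's coil and the fingers, pressing on the clip with over 3 N, shove the plate more than 8 mm from rest (x of clip_seat in the frame of pin_neck above 0.0005 m and horizontal distance between clip_seat and pin_neck below 0.006 m and distance of pin_neck from where it was at the start of the episode above 0.008 m and contact force between the fingers and clip above 3 N).
It fails at once if the tape roll is moved more than 25 mm or tipped (distance of tape_mid from where it was at the start of the episode above 0.025 m or angle between tape_mid's own z axis and vertical above 0.4 rad).
It fails at once if the flask is moved more than 25 mm or tipped (distance of flask_mid from where it was at the start of the episode above 0.025 m or angle between flask_mid's own z axis and vertical above 0.4 rad).
It fails at once if the brown bottle is moved more than 25 mm or tipped (distance of jar_mid from where it was at the start of the episode above 0.025 m or angle between jar_mid's own z axis and vertical above 0.4 rad).
It also fails if it takes over 51 s, if anything falls off the work surface, if the arm or the gripper's body presses on something with over 40 N, if the wrist force passes 120 N, or if a joint passes its speed limit or range.

## Working session

There is one attempt and no reset: what is moved stays moved. The work goes in short steps, Python scripts to look and compute and a tool call to move; the robot and the scene stay as the last step left them, time stands still between calls to the robot, and variables do not carry over. Pictures are saved under pics/ and viewed, and the job is handed in when it is done.

Besides the shell and the picture viewer there is one more tool, called after ">>>" in YAML: its name, and indented under it one key for each argument. move_arm: Moves the arm, as the interface text tells. Its arguments: {"type":"object","properties":{"series":{"type":"array","items":{"type":"array","items":{"type":"array","items":{"type":"number"}}}}},"required":["series"]}

```bash
mkdir -p pics; cat > h.py <<'E'
import numpy as np, cv2
from workcell import bot
def ray(ci,u,v,H=420):
    f=H/2/np.tan(np.radians(ci['vfov'])/2)
    d=np.array([(u-ci['cx'])/f,(v-ci['cy'])/f]); s=d.copy()
    for _ in range(20): s=d/(1+ci['k1']*(s@s))
    return s
def p3(ci,u,v,z):
    s=ray(ci,u,v); T=np.array(ci['cam_to_world'])
    return T[:3,:3]@np.array([s[0]*z,s[1]*z,z])+T[:3,3]
def atz(ci,u,v,h):
    s=ray(ci,u,v); T=np.array(ci['cam_to_world'])
    d=T[:3,:3]@np.array([s[0],s[1],1]); o=T[:3,3]
    return o+d*(h-o[2])/d[2]
def proj(ci,P):
    T=np.array(ci['cam_to_world']); c=T[:3,:3].T@(np.array(P)-T[:3,3]); s=c[:2]/c[2]
    f=210/np.tan(np.radians(ci['vfov'])/2)
    s=s*(1+ci['k1']*(s@s)); return s*f+[ci['cx'],ci['cy']]
E
python3 - <<'E'
from h import *
o=bot.get_obs(); print(o); print(bot.pinch_z)
for c in ['side','top']:
    im,d=bot.camera(c); cv2.imwrite(f'pics/{c}0.png',im[:,:,::-1]); np.save(f'{c}d0.npy',d)
    ci=bot.camera_info(c); print(c,ci)
    for t in ['pin_neck','clip_grip','clip_seat','clip_mouth','plate_mid','tape_mid','flask_mid','jar_mid']:
        print(t,[(np.round(x['at'],4).tolist(),round(x['confidence'],2)) for x in bot.find_in(c,t)])
E
```

```text
{'clock': 0.0, 'joint_pos': array([-1.27199865e+00,  2.41385582e-01,  3.72113987e-03,  1.33520923e+00,
       -4.67241554e-05,  1.57080450e+00]), 'joint_vel': array([-0.00113704, -0.0001552 ,  0.00139096,  0.00074904, -0.00078162,
        0.00011165]), 'tau': array([-5.40420151e-04, -3.72316110e+01,  2.52410388e+01,  1.67736236e-02,
       -7.12233532e-05,  1.53858579e-06]), 'eef_pos': array([ 0.1469845 , -0.47724056,  0.23042547]), 'tool_rot': array([ 9.88860807e-01,  1.48839595e-01, -1.77705818e-04, -1.02362414e-03]), 'ft_force': array([-0.09399701, -0.13046   ,  0.45882063]), 'ft_torque': array([ 0.00865693,  0.0107648 , -0.01628677]), 'grip_width': 0.08542154628194007}
0.0187
side {'vfov': 44.81253251132567, 'cx': 283.6714909124579, 'cy': 210.03154433327649, 'k1': 0.013962788171680713, 'cam_to_world': array([[ 0.99967377, -0.00330628,  0.02532612,  0.51686683],
       [-0.02258394, -0.57756172,  0.81603457, -1.15586056],
       [ 0.01192936, -0.81634033, -0.57744797,  0.83799054],
       [ 0.        ,  0.        ,  0.        ,  1.        ]])}
pin_neck [([0.5588, 0.0462, 0.0807], 
[... 289 characters left out ...]
op {'vfov': 57.227801829575654, 'cx': 276.01188729559544, 'cy': 210.43298185476016, 'k1': -0.10171484597039868, 'cam_to_world': array([[ 0.01612058, -0.99715051,  0.07369524,  0.45801166],
       [-0.99974843, -0.01492523,  0.01674233, -0.0516174 ],
       [-0.0155947 , -0.0739466 , -0.99714026,  1.0730844 ],
       [ 0.        ,  0.        ,  0.        ,  1.        ]])}
pin_neck []
clip_grip [([0.4754, 0.0368, 0.0763], 0.47)]
clip_seat []
clip_mouth [([0.56, 0.0557, 0.0816], 0.72)]
plate_mid [([0.5616, 0.0547, 0.0635], 0.86)]
tape_mid [([0.4905, 0.3178, 0.0192], 0.86)]
flask_mid [([0.5692, -0.3793, 0.0445], 0.66), ([0.4937, 0.3175, 0.0182], 0.35)]
jar_mid [([0.4595, -0.3721, 0.0506], 0.71)]
```

```bash
python3 - <<'E'
import cv2
from h import *
for c,P in [('side',(.53,.04,.07)),('top',(.53,.04,.07))]:
    u,v=map(int,proj(bot.camera_info(c),P)); print(c,u,v)
    im=cv2.imread(f'pics/{c}0.png'); w,h=70,52
    cr=im[v-h:v+h,u-w:u+w]; print(u-w,v-h)
    cv2.imwrite(f'pics/{c}0c.png',cv2.resize(cr,None,fx=5.7,fy=5.7,interpolation=cv2.INTER_CUBIC))
E
```

```text
side 275 187
205 135
top 247 210
177 158
```

View pics/side0.png

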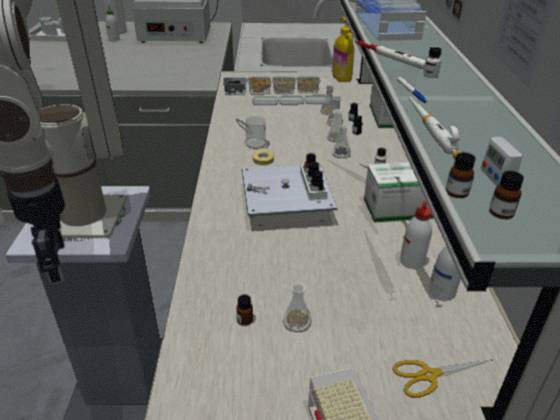

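View pics/top0.png

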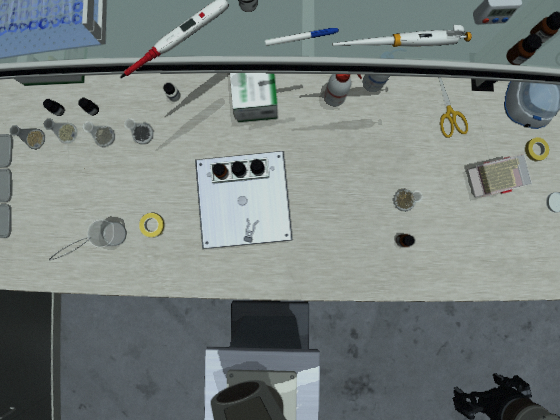

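View pics/side0c.png

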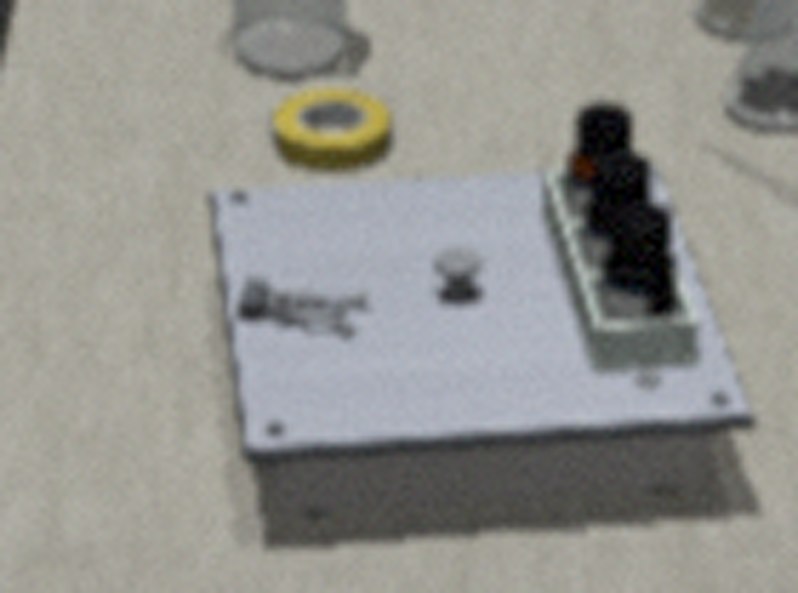

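View pics/top0c.png

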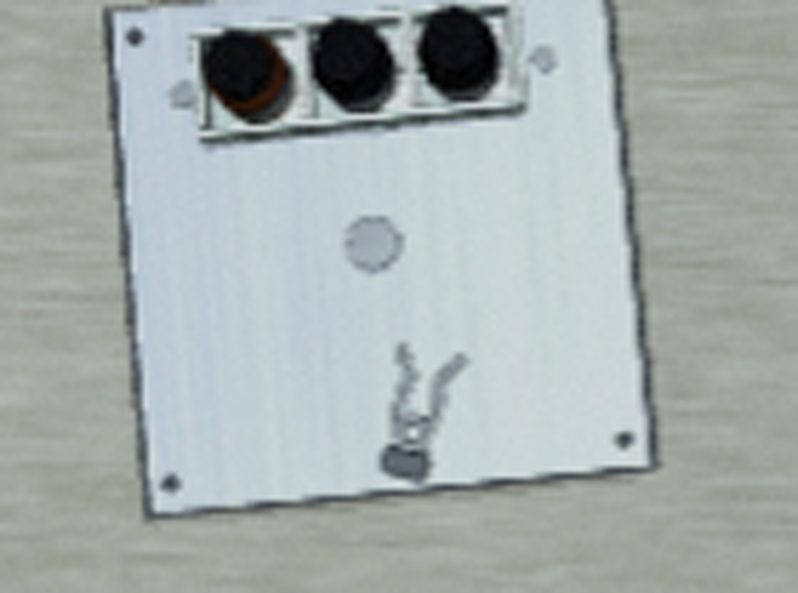

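```bash
python3 - <<'E'
from h import *
T=bot.camera_info('top');S=bot.camera_info('side')
def t(x,y,h): u,v=x/5.7+177-.4,y/5.7+158-.4; return atz(T,u,v,h)
def s(x,y,h): u,v=x/5.7+205-.4,y/5.7+135-.4; return atz(S,u,v,h)
def rr(n,a): print(n,np.round(a*1000,1))
rr('pin top',t(373,243,.084)); rr('pin side',s(458,259,.084))
rr('grip top',t(405,462,.077)); rr('grip side',s(252,287,.077)); 
rr('tipL',t(403,348,.0715)); rr('tipR',t(461,358,.0715)); rr('coil',t(413,430,.073))
rr('tipL s',s(365,299,.0715)); rr('tipR s',s(350,330,.0715))
for n,p in [('c1',(108,8)),('c2',(608,0)),('c3',(150,516)),('c4',(655,465))]: rr(n,t(*p,.063))
for n,p in [('c1s',(212,192)),('c3s',(252,455)),('c4s',(750,422))]: rr(n,s(*p,.063))
d=np.load('topd0.npy'); ds=np.load('sided0.npy')
for n,x,y in [('pin',373,243),('grip',405,462),('plate',300,350),('tape',0,0)]:
    u,v=int(x/5.7+177),int(y/5.7+158); rr('d '+n,p3(T,u,v,np.median(d[v-1:v+2,u-1:u+2])))
for n,x,y in [('pin',458,259),('grip',252,292),('plate',380,380)]:
    u,v=int(x/5.7+205),int(y/5.7+135); rr('ds '+n,p3(S,u,v,np.median(ds[v-1:v+2,u-1:u+2])))
# triangulate pin head and grip
def tri(a,b):
    A=np.zeros((3,3));B=np.zeros(3)
    for ci,(u,v) in ((T,a),(S,b)):
        M=np.array(ci['cam_to_world']);q=ray(ci,u,v);dd=M[:3,:3]@np.r_[q,1];dd/=np.linalg.norm(dd)
        P=np.eye(3)-np.outer(dd,dd);A+=P;B+=P@M[:3,3]
    return np.linalg.solve(A,B)
g=lambda x,y,a,b:(x/5.7+a-.4,y/5.7+b-.4)
rr('tri pin',tri(g(373,243,177,158),g(458,259,205,135)))
rr('tri grip',tri(g(405,462,177,158),g(255,290,205,135)))
E
```

```text
pin top [556.3  53.3  84. ]
pin side [556.8  54.8  84. ]
grip top [457.3  37.3  77. ]
grip side [456.2  40.7  77. ]
tipL [509.4  39.8  71.5]
tipR [505.2  13.1  71.5]
coil [472.   34.3  73. ]
tipL s [511.1  38.2  71.5]
tipR s [504.   10.7  71.5]
c1 [667.8 183.5  63. ]
c2 [674.  -51.7  63. ]
c3 [430.3 156.2  63. ]
c4 [457.8 -76.4  63. ]
c1s [431.1 155.   63. ]
c3s [459.8 -79.9  63. ]
c4s [690.2 -55.1  63. ]
d pin [556.8  53.4  84.3]
d grip [456.5  36.4  76.9]
d plate [508.2  88.9  63.2]
d tape [683.1 251.7   1.6]
ds pin [556.9  54.9  84.1]
ds grip [456.6  40.2  73.9]
ds plate [517.6 -15.7  61.2]
tri pin [556.5  53.2  85. ]
tri grip [457.5  37.3  77.4]
```

>>> move_arm:
  series:
    - [[2.5, 4.2, 0, 0, 0, 0, 1], [2.5, 4.2, 0, 0, 0, 0, 1], [2.5, 4.2, 0, 0, 0, 0, 1], [2.5, 4.2, 0, 0, 0, 0, 1], [2.5, 4.2, 0, 0, 0, 0, 1]]

```text
clock: 1.4
eef_pos: [0.2725, -0.267, 0.2304]
tool_rot: [0.99, 0.142, 0.001, 0.002]
ft_force: [1.0, -0.8, 0.2]
grip_width: 0.0855
```

```bash
python3 -c "
from h import *
o=bot.get_obs();print(o['joint_pos'],o['eef_pos'],o['ft_force'])"
```

```text
[-7.74437570e-01  2.85298052e-03 -2.72439877e-01  1.29236980e+00
 -8.57047540e-04  2.08199351e+00] [ 0.27252926 -0.26698352  0.23040507] [ 0.99211461 -0.82242174  0.21160539]
```

>>> move_arm:
  series:
    - [[1.8, 3.0, 0, 0, 0, 8.5, 1], [1.8, 3.0, 0, 0, 0, 8.5, 1], [1.8, 3.0, 0, 0, 0, 8.5, 1], [1.8, 3.0, 0, 0, 0, 8.5, 1], [1.8, 3.0, 0, 0, 0, 8.5, 1]]

```text
clock: 1.9
eef_pos: [0.3657, -0.1088, 0.2319]
tool_rot: [0.868, 0.497, 0.003, 0.003]
ft_force: [0.5, 0.2, -0.7]
grip_width: 0.0856
```

>>> move_arm:
  series:
    - [[1.8, 3.0, 0, 0, 0, 8.5, 1], [1.8, 3.0, 0, 0, 0, 8.5, 1], [1.8, 3.0, 0, 0, 0, 8.5, 1], [1.8, 3.0, 0, 0, 0, 8.5, 1], [1.8, 3.0, 0, 0, 0, 8.5, 1]]

```text
clock: 2.4
eef_pos: [0.4588, 0.0486, 0.2331]
tool_rot: [0.626, 0.78, 0.005, 0.003]
ft_force: [0.8, -1.1, 0.1]
grip_width: 0.0855
```

>>> move_arm:
  series:
    - [[0, 0, 0, 0, 0, 8.5, 0.5], [0, 0, 0, 0, 0, 8.5, 0.5], [0, 0, 0, 0, 0, 8.5, 0.5], [0, 0, 0, 0, 0, 8.5, 0.5], [0, 0, 0, 0, 0, 8.5, 0.5]]

```text
clock: 2.9
eef_pos: [0.4614, 0.0543, 0.2325]
tool_rot: [0.296, 0.955, 0.006, 0.0]
ft_force: [0.0, -0.3, -0.4]
grip_width: 0.0425
```

```bash
cat >> h.py <<'E'
from scipy.spatial.transform import Rotation as R
def st():
    o=bot.get_obs(); m=R.from_quat(o['tool_rot']).as_matrix()
    print('t',round(o['clock'],2),'p',np.round(o['eef_pos']*1000,1),'ydir',round(np.degrees(np.arctan2(m[1,1],m[0,1])),2),'z',np.round(m[:,2],3),'F',np.round(o['ft_force'],2),'M',np.round(o['ft_torque'],2),'w',round(o['grip_width']*1000,1),'q6',o['joint_pos'][5])
E
python3 -c "
from h import *
st()"
```

```text
t 2.9 p [461.4  54.3 232.5] ydir 55.53 z [ 0.004  0.012 -1.   ] F [ 0.03 -0.25 -0.41] M [-0.03 -0.01 -0.02] w 42.5 q6 0.7113622438204517
```

>>> move_arm:
  series:
    - [[-0.2, -0.8, -3.5, -0.7, 0.25, 7.4, 0.5], [-0.2, -0.8, -3.5, 0, 0, 7.4, 0.5], [0, 0, -3.5, 0, 0, 7.4, 0.5], [0, 0, 0, 0, 0, 0, 0.5], [0, 0, 0, 0, 0, 0, 0.5]]

```text
clock: 3.4
eef_pos: [0.4592, 0.0382, 0.1274]
tool_rot: [0.099, 0.995, 0.002, 0.003]
ft_force: [0.7, -0.4, -0.0]
grip_width: 0.0428
```

```bash
cat >> h.py <<'E'
def snap(n,P=(.51,.045,.07),cams=('side','top')):
    for c in cams:
        im,d=bot.camera(c); np.save(f'{c}{n}.npy',d); u,v=map(int,proj(bot.camera_info(c),P)); w,h=70,52
        print(c,u-w,v-h); cv2.imwrite(f'pics/{c}{n}.png',cv2.resize(im[v-h:v+h,u-w:u+w,::-1],None,fx=5.7,fy=5.7,interpolation=cv2.INTER_CUBIC))
E
python3 -c "
from h import *
st();snap('1')"
```

```text
t 3.4 p [459.2  38.2 127.4] ydir 78.59 z [ 0.005  0.003 -1.   ] F [ 0.73 -0.38 -0.03] M [ 0.   -0.06  0.02] w 42.8 q6 0.28036341218970956
side 198 134
top 175 166
```

View pics/side1.png

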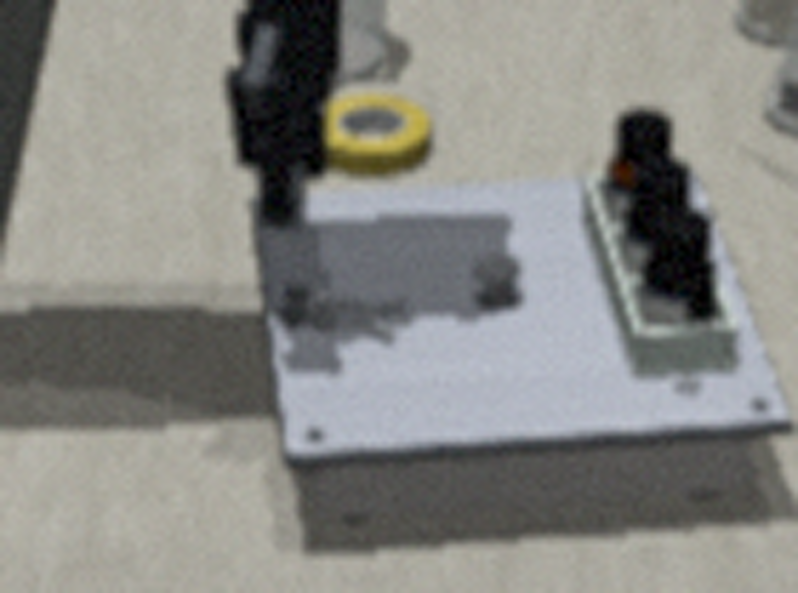

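View pics/top1.png

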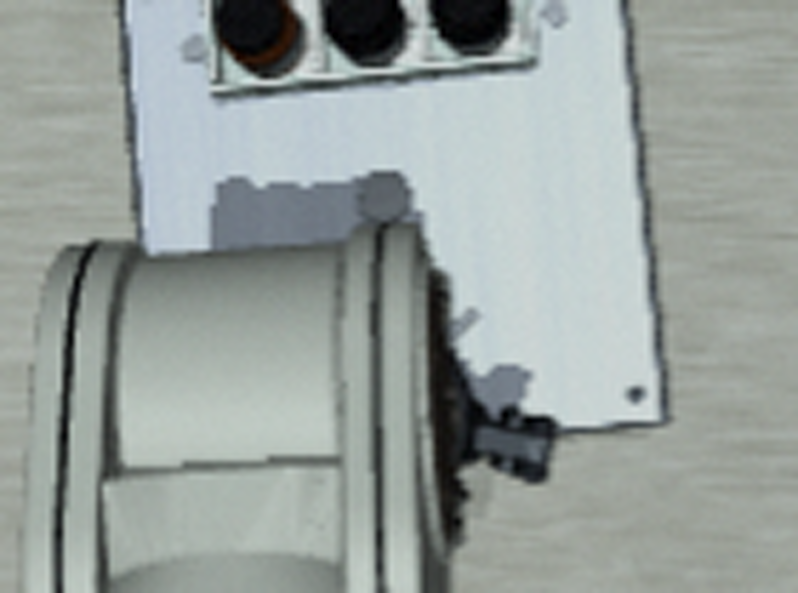

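>>> move_arm:
  series:
    - [[-0.2, 0, -2.0, 0, 0, -0.8, 0.5], [0, 0, -1.5, 0, 0, 0, 0.5], [0, 0, -1.5, 0, 0, 0, 0.5], [0, 0, -0.6, 0, 0, 0, 0.5], [0, 0, 0, 0, 0, 0, 0.5]]

```text
clock: 4.0
eef_pos: [0.4665, 0.0397, 0.0804]
tool_rot: [0.109, 0.994, 0.004, 0.013]
ft_force: [0.3, 0.2, 0.5]
grip_width: 0.0428
```

```bash
python3 -c "
from h import *
st()"
```

```text
t 4.0 p [466.5  39.7  80.4] ydir 77.5 z [ 0.027  0.005 -1.   ] F [0.32 0.18 0.49] M [-0.02 -0.02  0.07] w 42.8 q6 0.3014288446256289
```

```bash
python3 -c "
from h import *
print(np.round(bot.get_obs()['joint_pos'],3), np.round(bot.get_obs()['joint_vel'],3))"
```

```text
[ 0.083  0.287 -0.358  0.899  0.003  0.301] [ 0.001 -0.016  0.022  0.016  0.002  0.008]
```

>>> move_arm:
  series:
    - [[-0.3, 0, 0, 0, 0, 0, 0.5], [-0.3, 0, 0, 0, 1.5, 0, 0.5], [-0.3, 0, 0, 0, 0, 0, 0.5], [0, 0, 0, 0, 0, 0, 0.5], [0, 0, 0, 0, 0, 0, 0.5]]

```text
clock: 4.5
eef_pos: [0.4602, 0.0401, 0.0853]
tool_rot: [0.11, 0.994, 0.003, 0.004]
ft_force: [0.4, -0.9, -1.2]
grip_width: 0.0427
```

```bash
python3 -c "
from h import *
st();print(np.round(bot.get_obs()['joint_pos'],3), np.round(bot.get_obs()['joint_vel'],3))"
```

```text
t 4.5 p [460.2  40.1  85.3] ydir 77.43 z [ 0.009  0.005 -1.   ] F [ 0.35 -0.94 -1.21] M [ 0.01  0.01 -0.05] w 42.7 q6 0.30331431080041615
[ 0.084  0.282 -0.349  0.931  0.005  0.303] [ 0.001 -0.012 -0.006  0.003 -0.     0.002]
```

>>> move_arm:
  series:
    - [[-0.3, -0.1, -0.8, 0, 0.3, 0.2, 0.5], [-0.2, -0.1, -0.8, 0, 0, 0, 0.5], [-0.1, 0, -0.3, 0, 0, 0, 0.5], [0, 0, 0, 0, 0, 0, 0.5], [0, 0, 0, 0, 0, 0, 0.5]]

```text
clock: 5.0
eef_pos: [0.4528, 0.0378, 0.0643]
tool_rot: [0.108, 0.994, 0.003, 0.001]
ft_force: [0.7, 0.1, 0.3]
grip_width: 0.0426
```

```bash
python3 -c "
from h import *
st();print(np.round(bot.get_obs()['joint_pos'],3), np.round(bot.get_obs()['joint_vel'],3))"
```

```text
t 5.0 p [452.8  37.8  64.3] ydir 77.63 z [ 0.003  0.005 -1.   ] F [0.68 0.11 0.26] M [ 0.03 -0.02  0.01] w 42.6 q6 0.29575839058395975
[ 0.08   0.3   -0.389  0.878  0.005  0.296] [-0.002  0.004 -0.009 -0.004  0.     0.001]
```

>>> move_arm:
  series:
    - [[0.3, 0, 0.15, 0, 0, 0.2, 0.5], [0.1, 0, 0, 0, 0, 0, 0.5], [0, 0, 0, 0, 0, 0, 0.5], [0, 0, 0, 0, 0, 0, 0.5], [0, 0, 0, 0, 0, 0, 0.5]]

```text
clock: 5.5
eef_pos: [0.458, 0.0379, 0.0663]
tool_rot: [0.106, 0.994, 0.003, 0.002]
ft_force: [0.2, -0.9, -0.7]
grip_width: 0.0425
```

```bash
python3 -c "
from h import *
st();snap('2',(.49,.045,.07),['side'])"
```

```text
t 5.5 p [458.   37.9  66.3] ydir 77.85 z [ 0.004  0.006 -1.   ] F [ 0.24 -0.94 -0.65] M [ 0.04 -0.02 -0.06] w 42.5 q6 0.2911977929487861
side 191 134
```

View pics/side2.png

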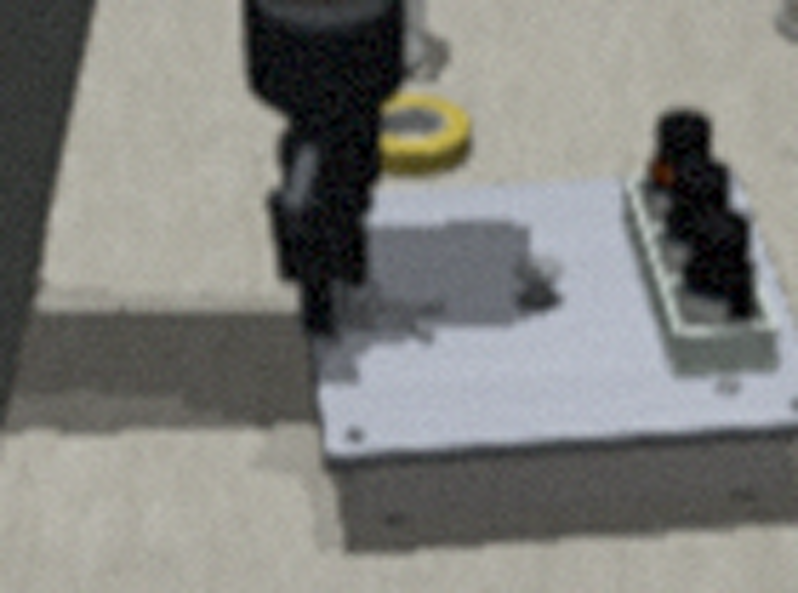

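>>> move_arm:
  series:
    - [[0, 0, 0, 0, 0, 0, 0.2], [0, 0, 0, 0, 0, 0, 0.1], [0, 0, 0, 0, 0, 0, 0.1], [0, 0, 0, 0, 0, 0, 0.1], [0, 0, 0, 0, 0, 0, 0.1]]

```text
clock: 6.05
eef_pos: [0.4582, 0.0379, 0.0667]
tool_rot: [0.106, 0.994, 0.003, 0.002]
ft_force: [-0.3, -0.8, 0.4]
grip_width: 0.0196
```

```bash
python3 -c "
from h import *
st()"
```

```text
t 6.05 p [458.2  37.9  66.7] ydir 77.85 z [ 0.005  0.006 -1.   ] F [-0.31 -0.75  0.37] M [-0.08 -0.03  0.01] w 19.6 q6 0.2912396442376197
```

>>> move_arm:
  series:
    - [[0, 0, 0, 0, 0, 0, 0.1], [0, 0, 0, 0, 0, 0, 0.1], [0, 0, 0.1, 0, 0, 0, 0.1], [0, 0.2, 0, 0, 0, 4, 0.1], [0, 0.2, 0, 0, 0, 4, 0.1]]

```text
clock: 6.55
eef_pos: [0.4575, 0.0417, 0.0673]
tool_rot: [0.034, 0.999, 0.003, 0.001]
ft_force: [0.3, 1.1, -0.4]
grip_width: 0.0196
```

```bash
python3 -c "
from h import *
st();snap('3',(.49,.045,.07),['side'])"
```

```text
t 6.55 p [457.5  41.7  67.3] ydir 86.09 z [ 0.002  0.006 -1.   ] F [ 0.26  1.07 -0.37] M [-0.   -0.07 -0.  ] w 19.6 q6 0.1555182998600385
side 191 134
```

View pics/side3.png

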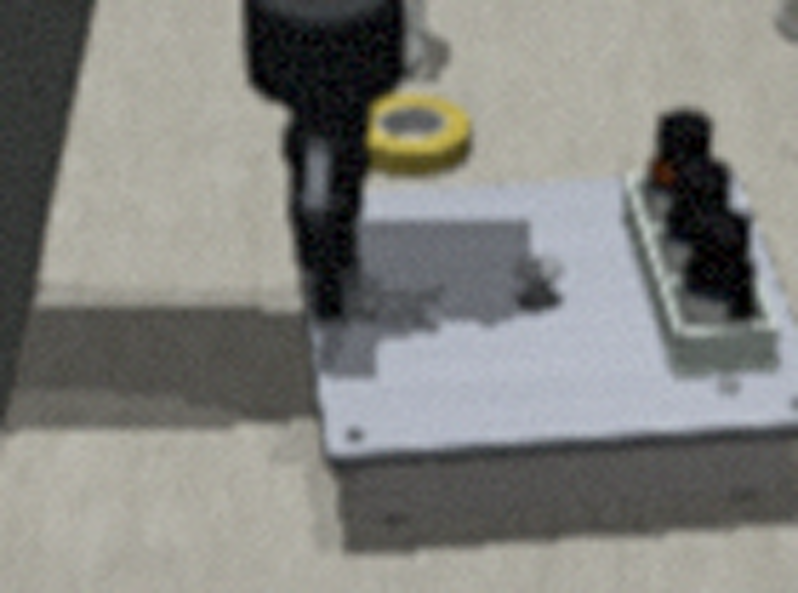

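>>> move_arm:
  series:
    - [[0, 0.4, 0.05, 0, 0, 3.9, 0.1], [0, 0.4, 0, 0, 0, 0, 0.1], [0, 0.35, 0, 0, 0, 0, 0.1], [0.4, 0, 0, 0, 0, 0, 0.1], [0, 0, 0, 0, 0, 0, 0.1]]

```text
clock: 7.1
eef_pos: [0.4612, 0.0541, 0.0674]
tool_rot: [0.001, 1.0, 0.003, 0.0]
ft_force: [-0.1, 0.8, -0.5]
grip_width: 0.0199
```

```bash
python3 -c "
from h import *
st();snap('4',(.51,.045,.07),['side'])"
```

```text
t 7.1 p [461.2  54.1  67.4] ydir 89.86 z [ 0.001  0.006 -1.   ] F [-0.15  0.82 -0.51] M [0.   0.03 0.01] w 19.9 q6 0.11538375335084936
side 198 134
```

View pics/side4.png

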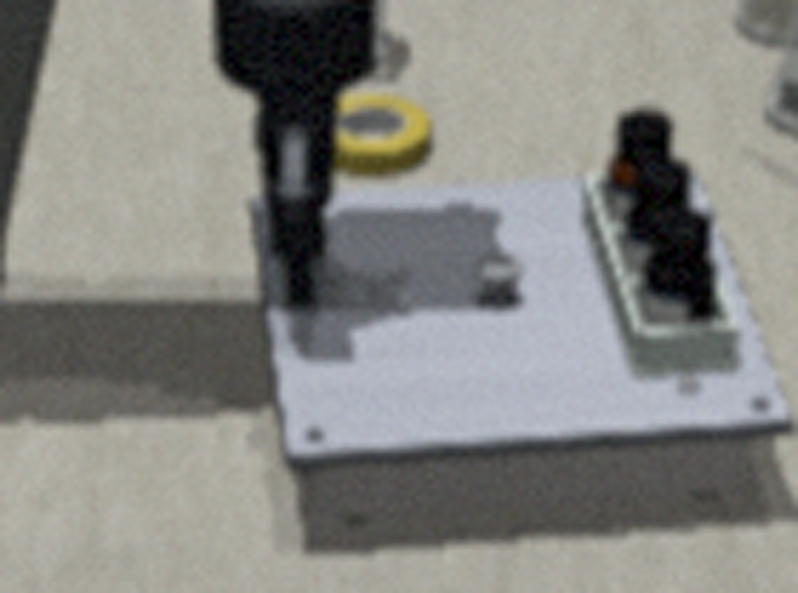

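```bash
python3 - <<'E'
from h import *
S=bot.camera_info('side')
im=cv2.imread('pics/side4.png')
im=im[150:360,230:560]
lab=cv2.convertScaleAbs(im,alpha=2.0,beta=-60)
im2=cv2.resize(lab,None,fx=2.4,fy=2.4); 
for P,c in [((.512,.068,.070),(0,0,255)),((.512,.0402,.070),(0,255,0)),((.5565,.054,.063),(255,0,0)),((.5565,.054,.084),(255,255,0)),((.492,.054,.063),(0,255,255))]:
    u,v=proj(S,P); x=(u-198+.4)*5.7-230;y=(v-134+.4)*5.7-150; cv2.circle(im2,(int(x*2.4),int(y*2.4)),4,c,1)
cv2.imwrite('pics/side4e.png',im2)
E
```

```text
(no output)
```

View pics/side4e.png

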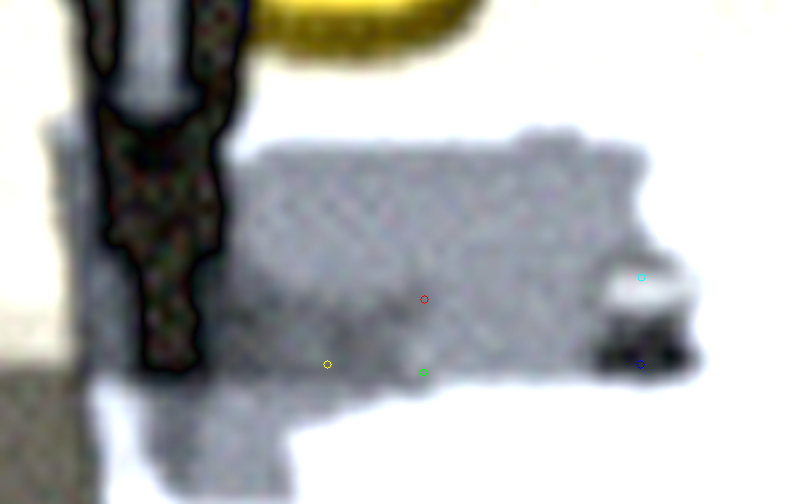

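```bash
python3 - <<'E'
from h import *
S=bot.camera_info('side'); d=np.load('side4.npy')
np.set_printoptions(linewidth=250)
print('cols',range(244,292))
for v in range(176,192):
    r=[]
    for u in range(246,292):
        p=p3(S,u,v,d[v,u]); r.append('%3d'%round(p[2]*1000))
    p=p3(S,268,v,d[v,268]); print(v,'y%.0f'%(atz(S,268,v,.07)[1]*1000),' '.join(r))
print([round(atz(S,u,184,.07)[0]*1000) for u in range(246,292,5)])
E
```

```text
cols range(244, 292)
176 y99 127 123 121 120 121 120 123 129 121  61  63  64  65  60  62  62  64  61  61  62  64  60  60  62  61  60  64  61  61  64  61  62  64  61  59  62  63  62  60  61  62  60  62  60  65  63
177 y94 123 120 122 119 119 121 120 124 120  64  59  64  63  65  58  64  63  65  61  61  63  63  62  60  64  63  63  61  63  64  62  62  62  59  66  64  64  59  62  59  62  61  62  65  62  61
178 y89 119 117 117 115 119 117 119 120 115  63  62  62  56  62  60  63  62  62  64  64  62  60  62 838  65  60  63  63  62  65  59  63  61  59  63  63  60  60  61  62  63  65  63  62  62  63
179 y83 114 115 117 114 114 114 114 115 113  61  64  62  62  62  64  61  63  59  61  64  63  59  62  63  63  64  61  60  64  61  62  63  64  63  62  61  83  85  83  81  82  84  65  63  60  60
180 y78  96  97 100 101  94 101 101  97  94  64  66  62  59  58  61  65  64  59  60  64  61  64  62  61  63  61  63  58  63  66  60  62  68  61  62  84  82  86  82  81  79  81  82  61  61  61
181 y72  62  89  93  94  95  97  95  93  92  61  62  63  64  62  61  62  62  63  61 838  61  61  58  65  66  58  63  63
[... 1343 characters left out ...]
2  62  63  63  64  60  63  64  61  61  61  61  62  64  65  62  63  63  64
189 y31  63  62  60  59  64  62  60  60  61  61  60  62  67  63  64  65  60  61  61  60  62  63  64  65  61  64  62  63  61  61  61  63  62  59  62  62  59  61  62  61  64  62  64  62  64  60
190 y26  65  63  64  64  62  60  62  63  61  60  62  60  63  63  60  60  60  62  63  63  62  63  62  62  61  62  64  62  62  64  62  61  61  62  62  64  61  62  65  60  65  61  61  62  61  62
191 y20  62  63  62  63  63  61  63  65  61  62  59  62  63  66  64  62  64  63  62  62  62  59  62  63  60  61  62  62  65  62  62  63  60  63  62  59  61 838  63  62  61  60  61  61  61  63
[448, 462, 476, 490, 504, 518, 532, 546, 560, 574]
```

```bash
cat >> h.py <<'E'
def cloud(n,verbose=True):
    S=bot.camera_info('side'); d=np.load(f'side{n}.npy'); out=[]
    for v in range(172,196):
        for u in range(235,300):
            if .5<d[v,u]<3: out.append(np.r_[p3(S,u,v,d[v,u]),u,v])
    a=np.array(out)
    hd=a[(a[:,2]>.078)&(a[:,3]>276)]; hd=hd[hd[:,0]>.53]
    print('head',np.round(hd[:,:3].mean(0)*1000,1),len(hd), 'range',np.round(hd[:,0].min()*1000),np.round(hd[:,0].max()*1000))
    px=hd[:,0].mean()
    lg=a[(a[:,2]>.0672)&(a[:,2]<.0765)&(a[:,0]<px-.006)]
    return a,hd,lg
E
python3 - <<'E'
from h import *
a,hd,lg=cloud('4')
for x0 in range(470,524,5):
    q=lg[(lg[:,0]>=x0/1000)&(lg[:,0]<x0/1000+.005)]
    # use projected y at z=.07
    y=np.array(sorted([round(atz(bot.camera_info('side'),p[3],p[4],.0715)[1]*1000,1) for p in q])); print(x0,y)
E
```

```text
head [555.8  52.4  82.3] 37 range 546.0 568.0
470 [33.5 38.7 43.8 43.8 49.  54.2 59.5 64.7]
475 [43.8 43.8 49.  49.  54.2 54.2 59.4 59.4 64.7]
480 [28.4 38.6 38.6 43.8 43.8 49.  54.2 59.4 59.4]
485 [38.6 38.6 43.7 43.7 59.4 59.4]
490 [38.6 43.7 59.4]
495 [43.7 43.7 54.1 54.1 59.4 59.4]
500 [38.5 43.7 43.7 54.1 59.3 59.4 64.6]
505 [38.5 38.5 43.7 59.3 64.6]
510 [33.4 38.5 64.6]
515 []
520 []
```

>>> move_arm:
  series:
    - [[1.0, 0.1, 0, 0, 0, 0, 0.1], [1.0, 0, 0, 0, 0, 0, 0.1], [1.0, 0, 0, 0, 0, 0, 0.1], [0.6, 0, 0, 0, 0, 0, 0.1], [0, 0, 0, 0, 0, 0, 0.1]]

```text
clock: 7.65
eef_pos: [0.5012, 0.0547, 0.0673]
tool_rot: [0.002, 1.0, 0.003, 0.001]
ft_force: [-0.3, 0.7, -0.8]
grip_width: 0.02
```

```bash
python3 - <<'E'
from h import *
st();snap('5',(.53,.045,.07),['side'])
a,hd,lg=cloud('5')
d=np.load('side5.npy');S=bot.camera_info('side')
for v in range(178,191): print(v,' '.join('%3d'%round(p3(S,u,v,d[v,u])[2]*1000) for u in range(258,294)))
E
```

```text
t 7.65 p [501.2  54.7  67.3] ydir 89.77 z [ 0.001  0.006 -1.   ] F [-0.34  0.67 -0.81] M [-0.04  0.03  0.04] w 20.0 q6 0.10943267001188071
side 205 134
head [555.7  51.8  82.6] 37 range 546.0 565.0
178  60  60 118 120 117 117 118 115 116 116 116  64  62  62  60  59  64  64  62  61  62  57  63  63  61  63  63  63  62  63  62  60  61  59  61  62
179  61  61 113 113 105  98 102 102 105 102 115  59  62  60  60  61  62  62  64  64  59  61  59  61  83  84  82  80  84  82  61  62  64  62  62  63
180  61  62  61  95  97  99  93  95 101  98  97  61  63  57  62  62  62  59  62  63  61  61  64  83  83  82  82  82  83  86  86  63  62  64  64  62
181  60  63  61  91  95  96  99  96  94  98  91  60  61  63  65  63  65  62  60  62  63  59  63  85  82  83  82  85  85  81  82  77  64  63  64  61
182  61  64  60  88  92  95  94  91  92  96  87  73  73  59  61  74  71  74  60  65  62  63  71  82  79  84  84  81  84  83  83  61  61  62  58  61
183  61  60  64  85  90  89  88  88  89  88 838  73  70  74  76  71  68  71  70  73  69  72  70  72  79  82  80  84  81  80  83  57  63  62  65  64
184  59  61  6
[... 321 characters left out ...]
  79  75  69  67  72  74  70  73  68  71  70  68  73  73  71  74  70  66  69  66  61  63  65  62  60  63  63
187  62  63  62  73  69  75  73  77  75  76  75  67  67  63  66  69  69  66  63  61  62  64  70  70  70  70  66  64  63  60  60  63  63  61  62  61
188  63 838  62  70  68  68  66  70  69  72  68  62  63  60  61  59  64  60  63  63  58  62  62  61  63  66  63  62  61  63  63  61  64  62  61  60
189  63  61  63  65  62  61  65  61  63  63  65  64  61  59  60  63  63  64  62  62  63  61  66  63  61  63  61  63  64  60  66  63  63  63  63  62
190  63  60  61  60  63  62  60  64  64  61  62  63  62  62  61  61  64  62  65  63  65  64  63  63  61  61  64  60  61  63  57  63  62  62  61  60
```

View pics/side5.png

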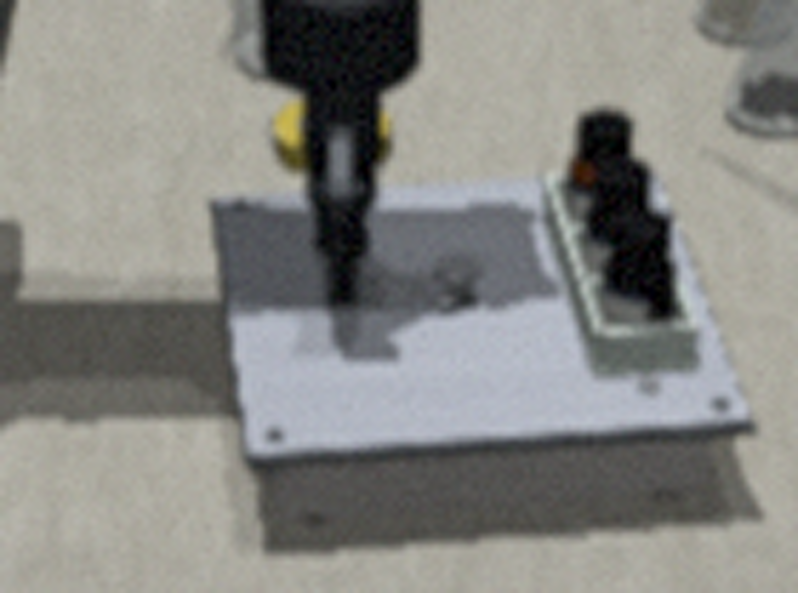

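>>> move_arm:
  series:
    - [[0.2, 0, 0, 0, 0, 0, 0.1], [0.2, 0, 0, 0, 0, 0, 0.1], [0.2, 0, 0, 0, 0, 0, 0.1], [0, 0, 0, 0, 0, 0, 0.1], [0, 0, 0, 0, 0, 0, 0.1]]

```text
clock: 8.2
eef_pos: [0.5058, 0.0546, 0.0669]
tool_rot: [0.002, 1.0, 0.003, -0.001]
ft_force: [-0.2, 0.4, -1.6]
grip_width: 0.0196
```

```bash
cat > s.py <<'E'
import sys
from h import *
n=sys.argv[1]
st();snap(n,(.53,.045,.07),['side'])
a,hd,lg=cloud(n)
print(np.round(bot.get_obs()['ft_force'],2))
# plate-only displacement: register 2D image of bottle/plate region vs image 5
import os
E
python3 s.py 6
```

```text
t 8.2 p [505.8  54.6  66.9] ydir 89.76 z [-0.001  0.006 -1.   ] F [-0.19  0.42 -1.64] M [0.   0.05 0.  ] w 19.6 q6 0.10817790254422116
side 205 134
head [555.8  51.3  82.8] 38 range 546.0 568.0
[ 0.34  0.12 -0.14]
```

```bash
cat > s.py <<'E'
import sys
from h import *
n=sys.argv[1]
st()
f=[bot.get_obs()['ft_force']]
im,d=bot.camera('side'); np.save(f'side{n}.npy',d); cv2.imwrite(f'pics/raw{n}.png',im[:,:,::-1])
f.append(bot.get_obs()['ft_force'])
g0=cv2.cvtColor(cv2.imread('pics/side0.png'),cv2.COLOR_BGR2GRAY).astype(np.float32); g1=cv2.cvtColor(im,cv2.COLOR_RGB2GRAY).astype(np.float32)
S=bot.camera_info('side')
pts=np.float32([proj(S,(x,y,z)) for x,y,z in [(.61,-.0,.1)]])
def disp(r):
    y0,y1,x0,x1=r
    t=g0[y0+6:y1-6,x0+9:x1-9]; m=cv2.matchTemplate(g1[y0:y1,x0:x1],t,cv2.TM_CCOEFF_NORMED); _,mv,_,(mx,my)=cv2.minMaxLoc(m)
    def sub(a,b,c): return (a-c)/(2*(a-2*b+c)) 
    dx=mx+(sub(m[my,mx-1],m[my,mx],m[my,mx+1]) if 0<mx<m.shape[1]-1 else 0)-9
    dy=my+(sub(m[my-1,mx],m[my,mx],m[my+1,mx]) if 0<my<m.shape[0]-1 else 0)-6
    return dx,dy,mv
k=np.linalg.norm(proj(S,(.62,0,.1))-proj(S,(.61,0,.1)))/10
for r in [(146,206,291,345),(196,226,245,345)]:
    dx,dy,mv=disp(r); print('plate dx mm %.2f dy px %.2f corr %.3f'%(dx/k,dy,mv))
a,hd,lg=cloud(n)
print('Fx',[round(x[0],2) for x in f],'Fy',[round(x[1],2) for x in f])
E
python3 s.py 7
```

```text
t 8.25 p [505.8  54.6  66.9] ydir 89.77 z [-0.001  0.006 -1.   ] F [ 0.34  0.12 -0.14] M [-0.02  0.03  0.02] w 20.2 q6 0.10814365993849828
plate dx mm 0.12 dy px 0.01 corr 0.986
plate dx mm 0.16 dy px -0.00 corr 0.997
head [555.8  51.8  82.5] 38 range 546.0 568.0
Fx [np.float64(0.34), np.float64(0.2)] Fy [np.float64(0.12), np.float64(0.83)]
```

>>> move_arm:
  series:
    - [[0.1, 0, 0, 0, 0, 0, 0.1], [0.1, 0, 0, 0, 0, 0, 0.1], [0.1, 0, 0, 0, 0, 0, 0.1], [0, 0, 0, 0, 0, 0, 0.1], [0, 0, 0, 0, 0, 0, 0.1]]

```text
clock: 8.8
eef_pos: [0.5089, 0.0546, 0.067]
tool_rot: [0.002, 1.0, 0.003, -0.001]
ft_force: [-0.0, -0.8, -0.6]
grip_width: 0.0197
```

```bash
python3 s.py 8
```

```text
t 8.8 p [508.9  54.6  67. ] ydir 89.77 z [-0.001  0.006 -1.   ] F [-0.01 -0.82 -0.59] M [-0.06 -0.03  0.02] w 19.7 q6 0.1075087282974025
plate dx mm 0.08 dy px 0.03 corr 0.983
plate dx mm 0.19 dy px 0.01 corr 0.997
head [556.1  52.   82.4] 38 range 546.0 568.0
Fx [np.float64(-0.01), np.float64(-0.05)] Fy [np.float64(-0.82), np.float64(-0.71)]
```

Plate tracking works well. Continue.

>>> move_arm:
  series:
    - [[0.1, 0, 0, 0, 0, 0, 0.1], [0.1, 0, 0, 0, 0, 0, 0.1], [0.1, 0, 0, 0, 0, 0, 0.1], [0.1, 0, 0, 0, 0, 0, 0.1], [0, 0, 0, 0, 0, 0, 0.1]]

```text
clock: 9.35
eef_pos: [0.513, 0.0543, 0.0669]
tool_rot: [0.002, 1.0, 0.002, -0.001]
ft_force: [-0.0, -0.7, -1.5]
grip_width: 0.0195
```

```bash
python3 s.py 9
```

```text
t 9.35 p [513.   54.3  66.9] ydir 89.76 z [-0.002  0.005 -1.   ] F [-0.01 -0.74 -1.5 ] M [-0.11  0.04  0.  ] w 19.5 q6 0.10675066965672417
plate dx mm 0.15 dy px -0.02 corr 0.980
plate dx mm 0.29 dy px -0.02 corr 0.997
head [556.8  52.5  82.1] 34 range 546.0 568.0
Fx [np.float64(-0.01), np.float64(-1.03)] Fy [np.float64(-0.74), np.float64(-0.1)]
```

>>> move_arm:
  series:
    - [[0.1, 0, 0, 0, 0, 0, 0.1], [0.1, 0, 0, 0, 0, 0, 0.1], [0.1, 0, 0, 0, 0, 0, 0.1], [0, 0, 0, 0, 0, 0, 0.1], [0, 0, 0, 0, 0, 0, 0.1]]

```text
clock: 9.9
eef_pos: [0.5151, 0.0542, 0.0668]
tool_rot: [0.002, 1.0, 0.002, -0.002]
ft_force: [-1.8, -0.2, 0.7]
grip_width: 0.02
```

```bash
python3 s.py 10
```

```text
t 9.9 p [515.1  54.2  66.8] ydir 89.75 z [-0.004  0.005 -1.   ] F [-1.76 -0.22  0.74] M [-0.11  0.25  0.02] w 20.0 q6 0.10611389390285139
plate dx mm 1.46 dy px 0.19 corr 0.962
plate dx mm 1.68 dy px -0.09 corr 0.996
head [558.   52.   82.5] 37 range 548.0 568.0
Fx [np.float64(-1.76), np.float64(-1.98)] Fy [np.float64(-0.22), np.float64(-0.46)]
```

>>> move_arm:
  series:
    - [[0.1, 0, 0, 0, 0, 0, 0.1], [0.1, 0, 0, 0, 0, 0, 0.1], [0.1, 0, 0, 0, 0, 0, 0.1], [0.1, 0, 0, 0, 0, 0, 0.1], [0, 0, 0, 0, 0, 0, 0.1]]

```text
clock: 10.45
eef_pos: [0.5175, 0.0544, 0.0668]
tool_rot: [0.002, 1.0, 0.003, -0.004]
ft_force: [-3.8, -0.6, 0.7]
grip_width: 0.0197
```

```bash
python3 s.py 11
```

```text
t 10.45 p [517.5  54.4  66.8] ydir 89.77 z [-0.007  0.005 -1.   ] F [-3.8  -0.63  0.75] M [-0.12  0.5   0.02] w 19.7 q6 0.10523524969811221
plate dx mm 3.46 dy px -0.14 corr 0.967
plate dx mm 2.99 dy px -0.09 corr 0.996
head [559.8  51.9  82.4] 35 range 548.0 571.0
Fx [np.float64(-3.8), np.float64(-3.04)] Fy [np.float64(-0.63), np.float64(-0.19)]
```

>>> move_arm:
  series:
    - [[0.1, 0, 0, 0, -0.3, 0, 0.1], [0.1, 0, 0, 0, 0, 0, 0.1], [0.1, 0, 0, 0, 0, 0, 0.1], [0.1, 0, 0, 0, 0, 0, 0.1], [0, 0, 0, 0, 0, 0, 0.1]]

```text
clock: 11.0
eef_pos: [0.5197, 0.0544, 0.0667]
tool_rot: [0.002, 1.0, 0.003, -0.003]
ft_force: [-4.3, 0.1, 3.6]
grip_width: 0.0196
```

```bash
python3 s.py 12
```

```text
t 11.0 p [519.7  54.4  66.7] ydir 89.78 z [-0.005  0.005 -1.   ] F [-4.28  0.07  3.64] M [-0.02  0.88  0.  ] w 19.6 q6 0.10464314483353986
plate dx mm 5.38 dy px -0.03 corr 0.971
plate dx mm 4.91 dy px -0.12 corr 0.996
head [561.7  53.1  81.8] 38 range 551.0 574.0
Fx [np.float64(-4.28), np.float64(-4.75)] Fy [np.float64(0.07), np.float64(-0.12)]
```

>>> move_arm:
  series:
    - [[0.1, 0, 0, 0, -0.3, 0, 0.1], [0.1, 0, 0, 0, 0, 0, 0.1], [0.1, 0, 0, 0, 0, 0, 0.1], [0, 0, 0, 0, 0, 0, 0.1], [0, 0, 0, 0, 0, 0, 0.1]]

```text
clock: 11.55
eef_pos: [0.5208, 0.0544, 0.0667]
tool_rot: [0.002, 1.0, 0.003, -0.002]
ft_force: [-4.4, -1.0, 3.7]
grip_width: 0.0195
```

```bash
python3 s.py 13
```

```text
t 11.55 p [520.8  54.4  66.7] ydir 89.79 z [-0.004  0.005 -1.   ] F [-4.36 -0.99  3.68] M [-0.04  0.99 -0.04] w 19.5 q6 0.10440711635022912
plate dx mm 6.05 dy px -0.14 corr 0.965
plate dx mm 5.66 dy px -0.09 corr 0.996
head [562.4  51.2  82.6] 36 range 551.0 574.0
Fx [np.float64(-4.36), np.float64(-5.13)] Fy [np.float64(-0.99), np.float64(-0.83)]
```

>>> move_arm:
  series:
    - [[0.1, 0, 0.03, 0, -0.1, 0, 0.1], [0.1, 0, 0, 0, 0, 0, 0.1], [0.1, 0, 0, 0, 0, 0, 0.1], [0.1, 0, 0, 0, 0, 0, 0.1], [0, 0, 0, 0, 0, 0, 0.1]]

```text
clock: 12.1
eef_pos: [0.5217, 0.0544, 0.0667]
tool_rot: [0.002, 1.0, 0.003, -0.004]
ft_force: [-6.0, -0.6, 4.4]
grip_width: 0.0199
```

```bash
python3 s.py 14
```

```text
t 12.1 p [521.7  54.4  66.7] ydir 89.8 z [-0.008  0.006 -1.   ] F [-5.97 -0.56  4.36] M [-0.06  1.16 -0.04] w 19.9 q6 0.10371571113459317
plate dx mm 6.99 dy px 0.13 corr 0.959
plate dx mm 6.67 dy px -0.08 corr 0.995
head [560.7  48.7  85.9] 41 range 534.0 574.0
Fx [np.float64(-5.97), np.float64(-6.01)] Fy [np.float64(-0.56), np.float64(-1.12)]
```

>>> move_arm:
  series:
    - [[0.1, 0, 0.03, 0, -0.1, 0, 0.1], [0.1, 0, 0, 0, 0, 0, 0.1], [0.1, 0, 0, 0, 0, 0, 0.1], [0, 0, 0, 0, 0, 0, 0.1], [0, 0, 0, 0, 0, 0, 0.1]]

```text
clock: 12.65
eef_pos: [0.5215, 0.0543, 0.0668]
tool_rot: [0.002, 1.0, 0.003, -0.006]
ft_force: [-5.5, -0.6, 3.5]
grip_width: 0.0194
```

```bash
python3 s.py 15
```

```text
t 12.65 p [521.5  54.3  66.8] ydir 89.81 z [-0.012  0.006 -1.   ] F [-5.51 -0.57  3.5 ] M [-0.05  1.09 -0.07] w 19.4 q6 0.10323141083666405
plate dx mm 6.68 dy px -0.19 corr 0.956
plate dx mm 6.41 dy px -0.06 corr 0.995
head [560.6  49.6  85.8] 39 range 534.0 574.0
Fx [np.float64(-5.51), np.float64(-5.15)] Fy [np.float64(-0.57), np.float64(-0.44)]
```

>>> move_arm:
  series:
    - [[0.12, 0, 0, 0, -0.3, 0, 0.1], [0.12, 0, 0, 0, -0.2, 0, 0.1], [0.12, 0, 0, 0, -0.2, 0, 0.1], [0.12, 0, 0, 0, -0.2, 0, 0.1], [0.08, 0, 0, 0, -0.1, 0, 0.1]]

```text
clock: 13.2
eef_pos: [0.5228, 0.0544, 0.0667]
tool_rot: [0.002, 1.0, 0.003, -0.001]
ft_force: [-6.1, -0.1, 4.7]
grip_width: 0.0199
```

```bash
python3 s.py 16
```

```text
t 13.2 p [522.8  54.4  66.7] ydir 89.83 z [-0.002  0.006 -1.   ] F [-6.11 -0.1   4.74] M [-0.03  1.32 -0.03] w 19.9 q6 0.10323787812038397
plate dx mm 7.95 dy px 0.00 corr 0.969
plate dx mm 7.69 dy px -0.11 corr 0.995
head [559.4  44.7  90.2] 43 range 534.0 574.0
Fx [np.float64(-6.11), np.float64(-6.74)] Fy [np.float64(-0.1), np.float64(-1.28)]
```

>>> move_arm:
  series:
    - [[0.14, 0, 0.03, 0, -0.15, 0, 0.1], [0.14, 0, 0.03, 0, -0.15, 0, 0.1], [0.14, 0, 0.03, 0, -0.15, 0, 0.1], [0.14, 0, 0.03, 0, -0.15, 0, 0.1], [0.08, 0, 0, 0, -0.15, 0, 0.1]]

```text
clock: 13.75
eef_pos: [0.5232, 0.0543, 0.0667]
tool_rot: [0.001, 1.0, 0.003, -0.0]
ft_force: [-7.1, -1.0, 5.8]
grip_width: 0.0199
```

```bash
python3 s.py 17
```

```text
t 13.75 p [523.2  54.3  66.7] ydir 89.85 z [-0.     0.006 -1.   ] F [-7.12 -1.05  5.78] M [-0.01  1.34  0.04] w 19.9 q6 0.10271824541989275
plate dx mm 7.97 dy px 0.00 corr 0.969
plate dx mm 7.81 dy px -0.11 corr 0.996
head [558.4  43.6  91. ] 44 range 534.0 574.0
Fx [np.float64(-7.12), np.float64(-6.57)] Fy [np.float64(-1.05), np.float64(-0.49)]
```

>>> move_arm:
  series:
    - [[0.2, 0, 0.08, 0, -0.1, 0, 0.1], [0.2, 0, 0.08, 0, -0.1, 0, 0.1], [0.18, 0, 0.05, 0, -0.1, 0, 0.1], [0.12, 0, 0.03, 0, -0.1, 0, 0.1], [0.12, 0, 0.03, 0, -0.1, 0, 0.1]]

```text
clock: 14.3
eef_pos: [0.5239, 0.0543, 0.0667]
tool_rot: [0.001, 1.0, 0.003, -0.003]
ft_force: [-7.4, -0.3, 4.3]
grip_width: 0.0196
```

```bash
python3 s.py 18
```

```text
t 14.3 p [523.9  54.3  66.7] ydir 89.88 z [-0.007  0.006 -1.   ] F [-7.45 -0.26  4.34] M [ 0.04  1.45 -0.01] w 19.6 q6 0.10160360062571432
plate dx mm 8.03 dy px 0.01 corr 0.969
plate dx mm 7.94 dy px -0.09 corr 0.996
head [558.3  44.1  90.9] 43 range 534.0 574.0
Fx [np.float64(-7.45), np.float64(-6.7)] Fy [np.float64(-0.26), np.float64(-0.7)]
```

>>> move_arm:
  series:
    - [[0.22, 0, 0.06, 0, -0.25, 0, 0.1], [0.22, 0, 0.06, 0, -0.25, 0, 0.1], [0.2, 0, 0.05, 0, -0.2, 0, 0.1], [0.15, 0, 0.03, 0, -0.15, 0, 0.1], [0.15, 0, 0.03, 0, -0.15, 0, 0.1]]

```text
clock: 14.85
eef_pos: [0.5248, 0.0542, 0.0667]
tool_rot: [0.001, 1.0, 0.003, -0.003]
ft_force: [-7.4, 0.4, 5.5]
grip_width: 0.0197
```

```bash
python3 s.py 19; python3 -c "
import cv2
im=cv2.imread('pics/raw19.png')[134:238,205:345];cv2.imwrite('pics/z19.png',cv2.resize(im,None,fx=5.7,fy=5.7,interpolation=cv2.INTER_CUBIC))"
```

```text
t 14.85 p [524.8  54.2  66.7] ydir 89.92 z [-0.006  0.006 -1.   ] F [-7.44  0.45  5.47] M [-0.    1.59  0.02] w 19.7 q6 0.10077333432239202
plate dx mm 8.85 dy px -0.10 corr 0.962
plate dx mm 8.70 dy px -0.06 corr 0.996
head [555.6  41.   92.4] 54 range 534.0 576.0
Fx [np.float64(-7.44), np.float64(-7.47)] Fy [np.float64(0.45), np.float64(0.28)]
```

View pics/z19.png

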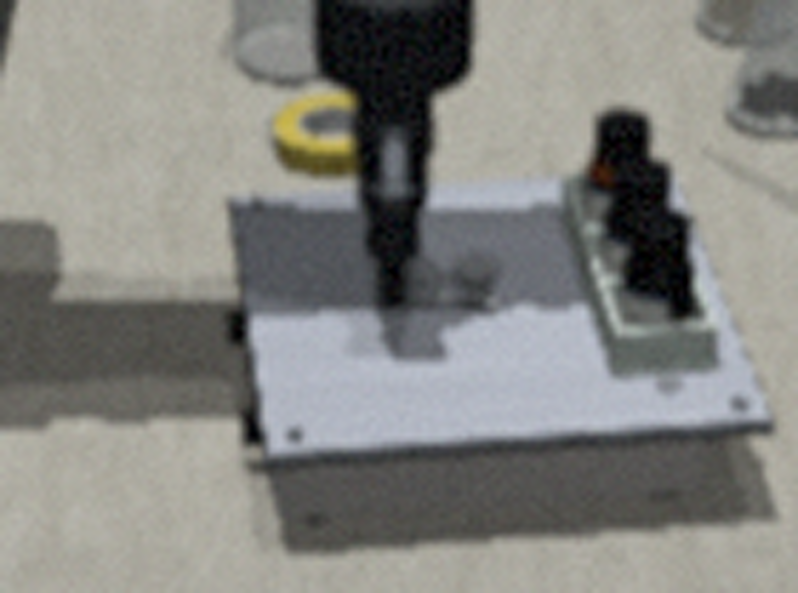

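>>> move_arm:
  series:
    - [[0.23, 0, 0.06, 0, -0.25, 0, 0.1], [0.23, 0, 0.06, 0, -0.25, 0, 0.1], [0.23, 0, 0.05, 0, -0.2, 0, 0.1], [0.17, 0, 0.05, 0, -0.15, 0, 0.1], [0.15, 0, 0.05, 0, -0.15, 0, 0.1]]

```text
clock: 15.4
eef_pos: [0.5252, 0.0541, 0.0667]
tool_rot: [0.0, 1.0, 0.003, -0.004]
ft_force: [-7.5, -0.1, 4.3]
grip_width: 0.0198
```

```bash
python3 s.py 20
```

```text
t 15.4 p [525.2  54.1  66.7] ydir 89.95 z [-0.008  0.006 -1.   ] F [-7.45 -0.11  4.33] M [-0.03  1.52 -0.01] w 19.8 q6 0.09998848318374018
plate dx mm 9.19 dy px -0.15 corr 0.957
plate dx mm 9.04 dy px -0.05 corr 0.995
head [555.   38.   95.6] 57 range 534.0 577.0
Fx [np.float64(-7.45), np.float64(-7.71)] Fy [np.float64(-0.11), np.float64(-0.62)]
```

>>> move_arm:
  series:
    - [[0.23, 0, 0.06, 0, -0.25, 0, 0.1], [0.23, 0, 0.06, 0, -0.25, 0, 0.1], [0.23, 0, 0.05, 0, -0.2, 0, 0.1], [0.17, 0, 0.05, 0, -0.15, 0, 0.1], [0.15, 0, 0.05, 0, -0.15, 0, 0.1]]

```text
clock: 15.95
eef_pos: [0.5253, 0.0541, 0.0667]
tool_rot: [0.0, 1.0, 0.003, -0.005]
ft_force: [-7.4, 0.3, 3.2]
grip_width: 0.0196
```

```bash
python3 s.py 21
```

```text
t 15.95 p [525.3  54.1  66.7] ydir 89.98 z [-0.01   0.006 -1.   ] F [-7.4   0.28  3.23] M [-0.03  1.57 -0.01] w 19.6 q6 0.0991828193285839
plate dx mm 9.25 dy px -0.13 corr 0.956
plate dx mm 9.20 dy px -0.04 corr 0.996
head [554.3  36.7  96.2] 58 range 534.0 577.0
Fx [np.float64(-7.4), np.float64(-7.77)] Fy [np.float64(0.28), np.float64(-0.18)]
```

>>> move_arm:
  series:
    - [[0.27, 0, 0, 0, -0.4, 0, 0.1], [0.27, 0, 0, 0, -0.3, 0, 0.1], [0.25, 0, 0, 0, -0.3, 0, 0.1], [0.2, 0, 0, 0, -0.3, 0, 0.1], [0.17, 0, 0, 0, -0.2, 0, 0.1]]

```text
clock: 16.5
eef_pos: [0.5275, 0.0542, 0.0667]
tool_rot: [-0.0, 1.0, 0.003, -0.001]
ft_force: [-8.2, -0.8, 6.9]
grip_width: 0.0198
```

```bash
python3 s.py 22
```

```text
t 16.5 p [527.5  54.2  66.7] ydir 90.02 z [-0.001  0.006 -1.   ] F [-8.24 -0.79  6.86] M [-0.04  1.81  0.03] w 19.8 q6 0.09855122160284803
plate dx mm 10.83 dy px -0.01 corr 0.965
plate dx mm 10.62 dy px -0.08 corr 0.996
head [552.6  36.7  96.2] 69 range 534.0 579.0
Fx [np.float64(-8.24), np.float64(-8.86)] Fy [np.float64(-0.79), np.float64(-0.2)]
```

>>> move_arm:
  series:
    - [[0.25, 0, 0, 0, -0.3, 0, 0.1], [0.23, 0, 0, 0, -0.3, 0, 0.1], [0.22, 0, 0, 0, -0.25, 0, 0.1], [0.2, 0, 0, 0, -0.2, 0, 0.1], [0.17, 0, 0, 0, -0.2, 0, 0.1]]

```text
clock: 17.05
eef_pos: [0.5296, 0.054, 0.0667]
tool_rot: [-0.0, 1.0, 0.003, 0.003]
ft_force: [-5.5, -0.9, 4.5]
grip_width: 0.0195
```

```bash
python3 s.py 23
```

```text
t 17.05 p [529.6  54.   66.7] ydir 90.05 z [ 0.005  0.006 -1.   ] F [-5.47 -0.94  4.52] M [-0.11  0.96 -0.04] w 19.5 q6 0.09772776977889423
plate dx mm 8.93 dy px -0.09 corr 0.960
plate dx mm 9.09 dy px -0.03 corr 0.996
head [550.5  32.5  99.2] 73 range 534.0 577.0
Fx [np.float64(-5.47), np.float64(-1.0)] Fy [np.float64(-0.94), np.float64(-0.73)]
```

```bash
python3 s.py 24; python3 -c "
from h import *
st()"
```

```text
t 17.1 p [530.6  54.   66.7] ydir 90.05 z [ 0.007  0.006 -1.   ] F [-1.   -0.73  1.29] M [-0.07  0.36 -0.02] w 19.8 q6 0.09772524737627448
plate dx mm 5.53 dy px 0.02 corr 0.969
plate dx mm 5.66 dy px -0.02 corr 0.997
head [548.   33.4  98.4] 84 range 534.0 574.0
Fx [np.float64(-1.0), np.float64(-13.25)] Fy [np.float64(-0.73), np.float64(-1.9)]
t 17.15 p [531.5  54.1  66.8] ydir 90.05 z [ 0.009  0.006 -1.   ] F [-13.25  -1.9    3.97] M [-0.21  2.72  0.05] w 19.7 q6 0.09772265965011548
```

>>> move_arm:
  series:
    - [[-0.1, 0, 0, 0, 0, 0, 0.1], [-0.1, 0, 0, 0, 0, 0, 0.1], [-0.1, 0, 0, 0, 0, 0, 0.1], [0, 0, 0, 0, 0, 0, 0.1], [0, 0, 0, 0, 0, 0, 0.1]]

```text
clock: 17.65
eef_pos: [0.5312, 0.0541, 0.0667]
tool_rot: [-0.0, 1.0, 0.003, 0.007]
ft_force: [-1.1, -1.1, 0.9]
grip_width: 0.0197
```

```bash
python3 s.py 25
```

```text
t 17.65 p [531.2  54.1  66.7] ydir 90.04 z [ 0.014  0.006 -1.   ] F [-1.09 -1.07  0.9 ] M [-0.05  0.41 -0.04] w 19.7 q6 0.09835092306969044
plate dx mm 1.61 dy px 0.24 corr 0.962
plate dx mm 2.10 dy px -0.01 corr 0.997
head [546.4  33.5  98.4] 82 range 534.0 568.0
Fx [np.float64(-1.09), np.float64(-1.75)] Fy [np.float64(-1.07), np.float64(0.29)]
```

>>> move_arm:
  series:
    - [[-0.1, 0, 0, 0, 0, 0, 0.1], [0, 0, 0, 0, 0, 0, 0.3], [0, 0, 0, 0, 0, 0, 0.5], [0, 0, 0, 0, 0, 0, 0.5], [0, 0, 0, 0, 0, 0, 0.5]]

```text
clock: 18.2
eef_pos: [0.5324, 0.0544, 0.0673]
tool_rot: [-0.0, 1.0, 0.003, 0.009]
ft_force: [0.6, -0.1, -0.8]
grip_width: 0.0431
```

```bash
python3 s.py 26
```

```text
t 18.2 p [532.4  54.4  67.3] ydir 90.04 z [ 0.018  0.006 -1.   ] F [ 0.59 -0.07 -0.76] M [-0.01  0.02 -0.  ] w 43.1 q6 0.09851804587382053
plate dx mm 0.11 dy px 0.05 corr 0.972
plate dx mm 0.63 dy px 0.04 corr 0.997
head [544.8  24.2 103.1] 95 range 534.0 568.0
Fx [np.float64(0.59), np.float64(0.93)] Fy [np.float64(-0.07), np.float64(-0.92)]
```

>>> move_arm:
  series:
    - [[-0.2, 0, 0.5, 0, 0, 0, 0.5], [-0.2, 0, 2.0, 0, 0, 0, 0.5], [-0.3, 0, 4.0, 0, 0, 0, 0.5], [-3, 0, 4.0, 0, 0, 0, 0.5], [-4, 0, 3, 0, 0, 0, 0.5]]

```text
clock: 18.75
eef_pos: [0.4531, 0.054, 0.2018]
tool_rot: [0.0, 1.0, 0.003, 0.005]
ft_force: [-0.6, 0.1, -0.1]
grip_width: 0.0427
```

>>> move_arm:
  series:
    - [[-4, -3, 0, 0, 0, 0, 0.5], [-4, -3, 0, 0, 0, 0, 0.5], [-3, -4, 0, 0, 0, 0, 0.5], [0, -4, 0, 0, 0, 0, 0.5], [0, -4, 0, 0, 0, 0, 0.5]]

```text
clock: 19.25
eef_pos: [0.3384, -0.1251, 0.2102]
tool_rot: [-0.007, 1.0, 0.003, 0.014]
ft_force: [0.6, -0.5, 0.4]
grip_width: 0.0427
```

```bash
python3 s.py 27; python3 - <<'E'
from h import *
snap('27b',(.54,.045,.07))
for c,t in [('side','clip_seat'),('top','clip_seat'),('top','clip_grip'),('top','pin_neck')]: print(c,t,[(np.round(x['at'],4).tolist(),round(x['confidence'],2)) for x in bot.find_in(c,t)])
E
```

```text
t 19.25 p [ 338.4 -125.1  210.2] ydir 90.77 z [ 0.028  0.006 -1.   ] F [ 0.61 -0.55  0.44] M [-0.02 -0.04 -0.02] w 42.7 q6 -0.38008756700486485
plate dx mm 0.29 dy px -0.03 corr 0.995
plate dx mm 0.56 dy px 0.04 corr 0.997
head [556.   51.8  82.6] 36 range 546.0 568.0
Fx [np.float64(0.61), np.float64(0.29)] Fy [np.float64(-0.55), np.float64(-3.99)]
side 208 134
top 175 154
side clip_seat [([0.5436, 0.0423, 0.0719], 0.57)]
top clip_seat [([0.5367, 0.0514, 0.0715], 0.51)]
top clip_grip [([0.5712, -0.3816, 0.0448], 0.71)]
top pin_neck [([0.5572, 0.052, 0.0828], 0.59)]
```

View pics/top27b.png

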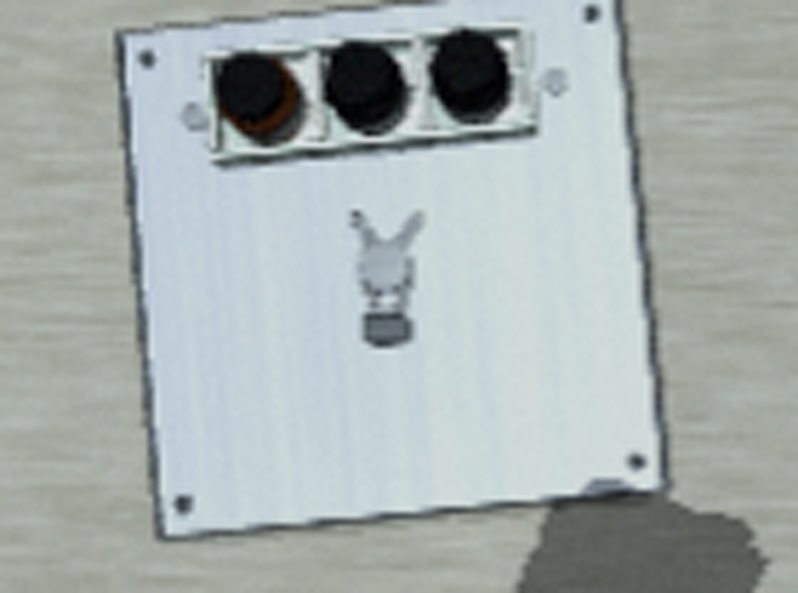

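View pics/side27b.png

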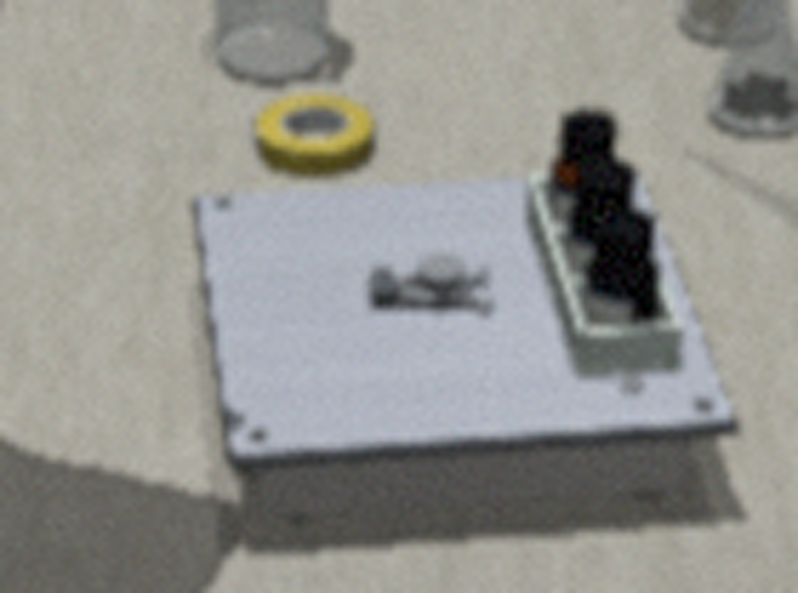

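```bash
python3 - <<'E'
from h import *
T=bot.camera_info('top')
t=lambda x,y,h: atz(T,x/5.7+175-.4,y/5.7+154-.4,h)*1000
p=t(384,266,.084);g=t(387,327,.077);m=(t(356,215,.0715)+t(417,216,.0715))/2
print(p,g,m,'grip-pin',p-g,'mouth-pin',m-p)
st()
E
```

```text
[556.16890321  53.50945402  84.        ] [528.92837894  52.2403789   77.        ] [580.79442525  54.23782194  71.5       ] grip-pin [27.24052427  1.26907512  7.        ] mouth-pin [ 24.62552204   0.72836791 -12.5       ]
t 19.6 p [ 339.3 -123.1  209.1] ydir 90.82 z [ 0.025  0.007 -1.   ] F [ 0.21 -0.69  0.42] M [ 0.    0.05 -0.01] w 42.8 q6 -0.37483475065301924
```

>>> move_arm:
  series:
    - [[0, 0, 0, 0, 0, 0, 0.5], [0, 0, 0, 0, 0, 0, 0.5], [0, 0, 0, 0, 0, 0, 0.5], [0, 0, 0, 0, 0, 0, 0.5], [0, 0, 0, 0, 0, 0, 0.5]]

```text
clock: 20.1
eef_pos: [0.3399, -0.1193, 0.2088]
tool_rot: [-0.012, 1.0, 0.004, 0.012]
ft_force: [-0.0, 0.4, 0.3]
grip_width: 0.0431
```

```bash
python3 - <<'E'
from h import *
ims=[];ds=[]
for i in range(6):
    im,d=bot.camera('top'); ims.append(im.astype(np.float32)); ds.append(d)
im=np.mean(ims,0); d=np.median(ds,0); np.save('topavg.npy',im); np.save('topdavg.npy',d)
x0,y0=222,182
c=np.clip((im[y0:y0+44,x0:x0+42,::-1]-90)*1.8,0,255).astype(np.uint8)
cv2.imwrite('pics/topz.png',cv2.resize(c,None,fx=13,fy=13,interpolation=cv2.INTER_NEAREST))
T=bot.camera_info('top')
for v in range(186,222): print(v,'%.1f'%(atz(T,243,v,.077)[0]*1000),' '.join('%3d'%round(p3(T,u,v,d[v,u])[2]*1000) for u in range(232,254)))
E
```

```text
186 594.4  64  64  64  63  64  65  64  64  63  64  63  65  64  66  62  64  64  64  63  64  63  63
187 591.7  65  65  64  64  64  63  64  64  64  63  64  63  63  64  62  63  63  62  64  63  65  64
188 589.1  64  63  64  63  64  62  63  64  63  62  64  64  65  64  64  65  64  65  63  63  65  65
189 586.5  63  65  63  64  63  65  63  64  62  64  64  65  65  64  63  65  63  64  62  65  64  63
190 583.8  64  64  64  62  63  63  63  64  63  65  64  63  63  63  64  64  64  64  64  63  65  63
191 581.2  64  63  63  65  64  63  64  63  65  65  63  64  63  63  64  64  64  63  63  65  65  64
192 578.6  64  64  64  63  64  71  73  64  63  63  62  64  65  64  63  63  72  71  64  63  64  63
193 576.0  64  64  63  63  64  63  73  72  64  63  62  64  64  64  63  73  72  63  64  64  64  63
194 573.3  63  63  62  63  63  62  71  74  65  62  63  64  64  63  73  74  65  64  65  63  63  65
195 570.7  64  62  65  65  64  64  63  72  74  65  63  63  64  62  72  70  64  65  65  64  64  63
196 568.1  64  64  64  63  63  64  64  64  75  83  85  84  84  73  71  64  64  63  63  64  63  63
197 565.5  65  63  62 
[... 1727 characters left out ...]
63  63  64  65
215 518.4  63  63  64  64  63  64  64  62  64  63  63  63  64  63  64  63  66  62  64  64  63  65
216 515.8  63  64  65  64  64  64  63  65  63  64  63  63  63  64  65  64  64  64  63  65  64  65
217 513.2  64  65  63  66  62  64  61  65  64  63  63  64  64  63  63  65  65  65  64  63  64  65
218 510.6  64  62  65  63  63  64  64  64  64  64  63  63  64  63  64  62  62  63  63  64  63  63
219 508.0  64  63  64  64  65  62  63  64  62  64  63  64  64  64  64  64  63  63  65  63  63  64
220 505.4  63  64  64  63  63  65  62  64  63  64  63  63  63  64  62  65  63  63  64  63  64  64
221 502.8  65  63  64  65  63  65  65  65  66  63  65  66  65  65  64  64  64  63  64  65  64  63
```

View pics/topz.png

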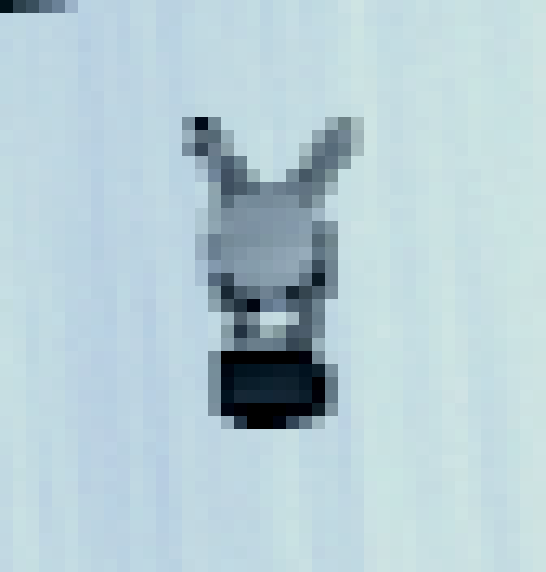

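```bash
python3 - <<'E'
from h import *
st(); print(bot.job_done())
E
```

```text
t 20.4 p [ 339.9 -119.6  208.9] ydir 91.3 z [ 0.024  0.008 -1.   ] F [ 0.07  0.39 -0.21] M [0.07 0.05 0.  ] w 42.6 q6 -0.3739902957931116
the job is handed in; nothing more can be done
None
```

The clip is snapped home on the pin and I handed the job in at about 20.4 s. I gripped it by the thumb grip, turned it about 12° to line up with the pin, then pushed it along +x in small steps. The push rose to about 8.5 N with the plate giving about 10.7 mm. Then it snapped, and I stopped, eased back and released.

- **Snap:** As the shank met the coil I read one force spike of 13 N. At that moment the plate was about 5.5 mm from rest, inside the 8 mm limit.
- **Plate:** In the last pictures it is back within about 0.5 mm of its rest position.
- **Clip:** It lies flat, with the legs on both sides of the shank under the head. The robot was clear of everything.
- **Seat position (my two measurements disagreed):** My first reading from the top camera put the seat 3.3 to 4.1 mm past the shank's axis. Averaged pictures and depth gave about 1 to 3 mm, which fits the shank resting against the coil. Both are inside the 4.5 mm limit, but the first reading leaves little margin.
- **Bench items:** The arm never came near the tape roll, flask or brown bottle. I did not re-measure their positions at the end.

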